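# Index the swivel drilling jig to its drill guide and lock it

### The job

The swivel plate of the drilling jig is locked in its middle position: pull its T-knob plunger up and twist it so that it stays out, swing the plate by its handle until the scribed cross on the aluminium blank is under the drill guide (the stand with the hollow bush, not the one with the clamp screw), then twist the knob back so that the plunger drops fully home and locks the plate. Leave the tape measure beside the jig where it lies.

Things in the scene. Friction and masses are not known exactly. Their poses are not given: they have to be found in the camera images.
- fixture: The drilling jig, fixed to the bench: grey base plate 205 x 156 x 12 mm. Origin: on the swivel plate's vertical pivot axis, at bench level; z up; +x is where the handle points when the swivel is in the middle (blank and stands are on the -x side), +y to the left of that. The plunger axis is at x = 0, y = -75 mm, over a bracket with a two-cheek steel fork up to 70 mm high.
- swivel (a joint): Swivel plate angle in rad, positive anticlockwise from above, 0 = middle. A round steel plate, top 28 mm above the bench, with a notched rim under the plunger. Notches at -0.524, 0 and +0.524 rad; end stops at +-0.68. Light friction (about 1 N at the handle); it stays where it is left. The plunger's round tip draws the plate in if it is within about 0.05 rad of a notch. With the plunger home the plate is locked to about +-0.02 rad.
- handle_grip (a point): Centre of the swivel's handle: upright black cylindrical knob, 28 mm diameter, 42 mm tall (98 to 140 mm above the bench, this point at 119 mm) on a 12 mm steel post, 90 mm from the pivot axis, opposite to the blank; it moves with the plate. Site axes are the plate's.
- blank_mark (a point): The scribed cross on top of the aluminium blank (64 x 44 x 8 mm plate clamped on the swivel arm), 36 mm above the bench, 85 mm from the pivot axis, on the side opposite the handle; it moves with the plate.
- guide_hole (a point): Lower mouth of the drill guide's hole: hollow steel bush, 24 mm diameter with a 31 mm collar, held over the blank's path by a dark stand, top 67 mm above the bench; the hole axis is vertical, 85 mm from the pivot axis. It stands at one of two stations, at the left or right notch of the swivel; this point is 5 mm above the blank. Fixed.
- clamp_pad (a point): Underside of the round pad of the other stand's clamp screw (8 mm spindle with a small cross bar, top 69 mm above the bench), at the other station. Fixed; not used in this job.
- plunger (a joint): Height of the plunger in m: 0 = fully home (pin in a notch, plate locked), up to 0.029. A spring pulls it down with 4.5 N at 0 and 9 N at the top. The plate is free from about 0.014 up. Resting on the plate between notches it reads about 0.014.
- knob (a joint): Twist of the plunger's T-knob in rad, positive anticlockwise from above; stops at -0.08 and 1.45. At 0 its cross pin lies in the fork slot and the plunger can go home; it can be twisted only when pulled up more than 0.0225 m. Twisted beyond about 0.6 rad and let go, the cross pin rests on top of the fork and the plunger stays out, at about 0.0225. Let go within about 0.3 rad of 0 it drops into the slot.
- knob_grip (a point): Centre of the black T-knob: bar 52 mm long (its x axis), 16 mm thick (its y axis, the way to grip it), 22 mm tall, 93 mm above the bench when home; the fork's top is 12 mm below the bar's underside then. It rises and turns with the plunger. About 25 mm of free depth is below this point when home (to the fork). z up; this point is on the plunger axis.
- measure: White tape measure with a yellow disc, 97 x 78 x 38 mm, lying loose on the bench to the left of the jig; origin at its underside. To be left alone.

How it is judged:
By the outcome, as a careful person would: the job done as asked, in the order asked, and still so for the second after the job is handed in, with the robot touching nothing.
It also fails if it takes over 56 s, if anything falls off the work surface, if the arm or the gripper's body presses on something with over 40 N, if the wrist force passes 120 N, or if a joint passes its speed limit or range.

### The arm

A 6-joint arm with a two-finger parallel gripper is mounted at the origin on the work surface; the furniture and walls round the work are solid. World frame = base frame: x ahead of the robot, y to its left, z up, the work surface at z = 0. Lengths are in mm, angles in rad, forces in N, time in s.
With the tool pointing down it reaches from about 425 to 950 mm from the base axis. Payload 14.7 kg.
Tool frame: the origin (TCP) lies on the centre line of the jaws, within the pads' length; the fingertips stand 11 mm ahead of it and the grasp point (between the pads) lies 8 mm behind it; z points along the fingers, y is the line along which they close (so a half turn about z gives the same grasp; the last joint's range is limited). The gripper opens to 85 mm and grips with 20 to 120 N. Pads are 22 mm wide; open, the fingers measure 114 mm over their backs; the gripper's body (76 mm by 85 mm) begins 54 mm behind the grasp point. The pads swing forward as they close: fully open they stand 13 mm farther back than shut.
Start: joints at [1.171, 0.48, 1.596, -0, 1.065, -0.047], TCP at [224.568, 609.968, 242.297] pointing down, gripper open.
Joint ranges: [-2.75, 2.75], [-0.82, 2.05], [0.23, 2.67], [-1.56, 4.7], [0.09, 2.69], [-2.92, 2.92]. Speed limits (rad/s): [1.89, 1.89, 2.39, 3.01, 3.01, 3.01].

### API

Orientations are given as a rotation vector (axis times angle).
In Python, from workcell import telemetry, grab_frame, env gives the robot as it stands.
- The arm moves only by the tool carry_out, never from a script. Its arguments are lists of equal length, an entry for each row: "jaw": the gripper command: -1 is fully open, 1 is shut, values between are in proportion; "translation": the shift along the world's x, y, z in cm, a list of three; "spin": the turn about the world's z in rad. In form: {"jaw": [jaw, ...], "translation": [[dx, dy, dz], ...], "spin": [spin, ...]}. A call has 1 to 12 rows; each row is the pose to reach, as a shift and turn from the pose commanded when the call began; what a row does not reach only later rows make up. A row lasts 1/8 s, in which the tool goes at most 62.5 mm and 10.7 degrees, less where a joint would pass 70% of its speed; a pose out of reach is approached as far as the arm can. A call with a gripper value outside its range is refused whole. The fingers move at their own pace and stop on an object; "squeeze" is the grip in N (left out, the last holds). Time passes only in rows, so rows that repeat a pose let the fingers close. It gives the time, the measured TCP pose, the force, the opening and the grip force at its end, in the units of the state.
- telemetry.observe(): the state, without advancing time (a new reading comes with each control period).
- grab_frame(name): name is "scene" or "top" or "wrist"; returns a dict with "image" (420x560x3 uint8, red, green, blue), "fov_y" (degrees; the focal length in pixels is half the picture's height over the tangent of half this angle, whatever the lens; pixels are square), "cx", "cy" (the principal point, pixels), "extrinsics" (4x4, takes a point from camera to world coordinates). Camera axes: x right, y up, looking along -z (the intrinsics and any distortion apply to the point x, -y, -z); pixel columns grow to the right and rows downward; lengths in mm; the calibration is good to about 2 mm. A picture is of the moment at which its call begins. There is no depth.
- env.close_job(): hands the job in; it is judged then, once.
The state is a dict: "time": time; "joint_pos": joint angles; "joint_vel": joint speeds; "joint_torque": joint torques, N m; "eef_pos": TCP position; "orientation": TCP orientation; "ft_force": force on the tool from outside, world axes, zero at the start; "moment": the same for the moment, N m; "gripper_width": opening from 0.0 (shut) to 1.0 (fully open); "grasp_force": force on a finger pad.
Only numpy, scipy, OpenCV 4.12 (cv2) and the standard library are available. Lean on these libraries where they do the work, as an engineer would, in place of code of your own. Each camera call takes 0.05 s, during which the arm holds its last target. There are 200 camera calls.

## Working session

There is one attempt and no reset: what is moved stays moved. The work goes in short steps, Python scripts to look and compute and a tool call to move; the robot and the scene stay as the last step left them, time stands still between calls to the robot, and variables do not carry over. Pictures are saved under pics/ and viewed, at most 10 in all, crops included, and the job is handed in when it is done.

Besides the shell and the picture viewer there is one more tool, called after "Call:" as name([rows], argument=value, ...), one row to a line, values as JSON. carry_out: Moves the arm, as the interface text tells. Its arguments: {"type":"object","properties":{"jaw":{"type":"array"},"translation":{"type":"array"},"spin":{"type":"array"},"squeeze":{"type":"number"}},"required":["jaw","translation","spin"]}

```bash
ls; mkdir -p pics
python3 - <<'E'
from workcell import telemetry, grab_frame
import cv2,numpy as np
for n in ["scene","top"]:
    f=grab_frame(n); cv2.imwrite(f"pics/{n}1.png",f["image"][:,:,::-1]); np.savez(f"{n}1.npz",**f)
    print(n,f["fov_y"],f["cx"],f["cy"],f["extrinsics"].round(3).tolist(),[k for k in f])
print(telemetry.observe())
E
```

```text
pics
scene 57.547930522753006 274.54284532745555 205.39123008126188 [[0.841, 0.33, -0.429, 90.163], [-0.541, 0.535, -0.649, -649.11], [0.016, 0.778, 0.628, 630.76], [0.0, 0.0, 0.0, 1.0]] ['image', 'fov_y', 'cx', 'cy', 'extrinsics']
top 47.27433465006979 282.8862146953689 204.41441925104704 [[0.021, 0.995, -0.099, 382.515], [-1.0, 0.023, 0.021, -72.121], [0.023, 0.098, 0.995, 978.076], [0.0, 0.0, 0.0, 1.0]] ['image', 'fov_y', 'cx', 'cy', 'extrinsics']
{'time': 0.1, 'joint_pos': array([ 1.17140105e+00,  4.80739636e-01,  1.59679393e+00, -1.21002390e-05,
        1.06511545e+00, -4.66348096e-02]), 'joint_vel': array([-2.12920533e-04, -2.12423375e-03,  4.08312028e-05,  4.64089995e-04,
        8.91593547e-04,  1.80234996e-04]), 'joint_torque': array([-7.40398664e-04, -9.52260661e+01, -4.31040251e+01, -1.65995721e-05,
        5.33983461e-03,  5.20641015e-05]), 'eef_pos': array([224.43675027, 609.64909451, 241.76201288]), 'orientation': array([-5.51197904e-01, -3.09263311e+00,  1.62180962e-03]), 'ft_force': array([ 0.91696292,  0.17979264, -0.5443946 ]), 'moment': array([-0.03106277,  0.04770366,  0.00059379]), 'grasp_force': 0.0, 'gripper_width': 1.0024829489521985}
```

View pics/scene1.png

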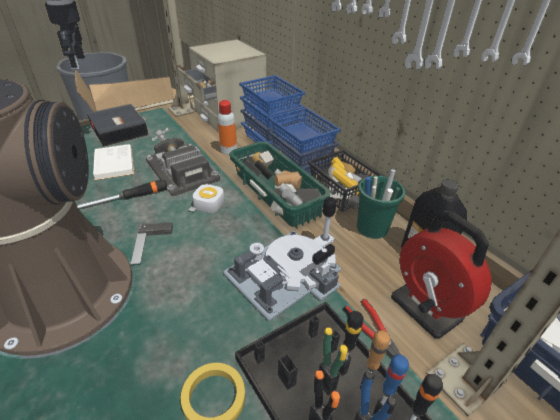

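View pics/top1.png

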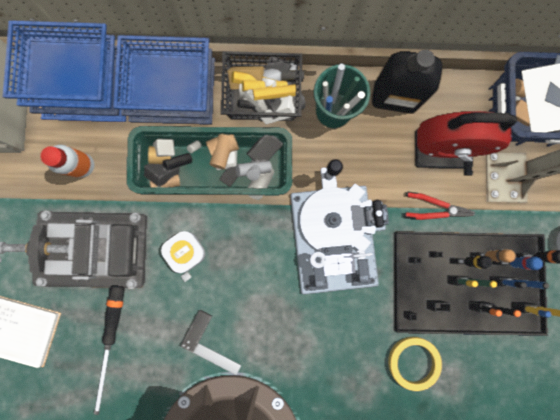

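The top view shows the jig near (335,240), its handle at (334,167), the T-knob near (379,213) and the bush at (319,261). The bush is on the left (+y) side of the jig, so the target is swivel = -0.524. I'll zoom in.

Run:
```python
import cv2,numpy as np
a=cv2.imread("pics/top1.png")[150:300,280:400]; b=cv2.imread("pics/scene1.png")[185:315,215:355]
a=cv2.resize(a,(464,580),interpolation=cv2.INTER_CUBIC)
cv2.imwrite("pics/a1.png",a)
cv2.imwrite("pics/b1.png",cv2.resize(b,None,fx=4.5,fy=4.5,interpolation=cv2.INTER_CUBIC))
```

```text
(no output)
```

View pics/a1.png

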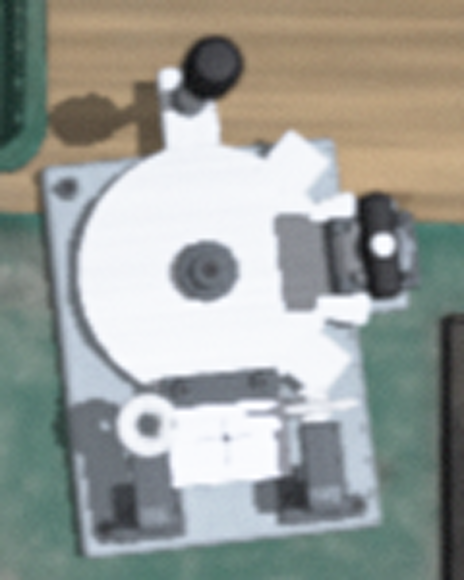

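View pics/b1.png

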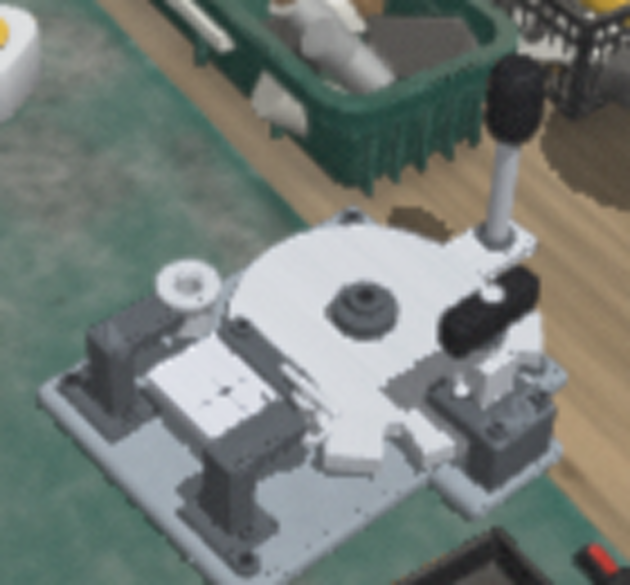

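The zoomed crops give these full-image pixels, top view then scene view:

| Feature | Top | Scene |
|---|---|---|
| Knob centre | (379,213) | (324,250) |
| Handle | (335.6,166.3) | (329.4,206.6) |
| Cross | (338.4,263.5) | (264.8,271.9) |
| Bush | (318.3,259.6) | (256.8,248.1) |

```bash
cat > h.py <<'E'
import numpy as np
def ray(f,u,v):
    fl=210/np.tan(np.radians(float(f["fov_y"]))/2)
    T=f["extrinsics"]; d=T[:3,:3]@np.array([(u-f["cx"])/fl,-(v-f["cy"])/fl,-1]); return T[:3,3],d/np.linalg.norm(d)
def onz(f,u,v,z):
    o,d=ray(f,u,v); return o+d*(z-o[2])/d[2]
def tri(r):
    A=sum(np.eye(3)-np.outer(d,d) for o,d in r); b=sum((np.eye(3)-np.outer(d,d))@o for o,d in r); p=np.linalg.solve(A,b)
    return p,[np.linalg.norm(np.cross(p-o,d)) for o,d in r]
E
python3 - <<'E'
from h import *
t=np.load("top1.npz");s=np.load("scene1.npz")
for n,a,b,za,zb in [("knob",(378.5,212.7),(323.9,249.9),105,105),("handle",(335.2,165.9),(329,206.1),140,119),("cross",(338,263.1),(264.4,271.5),36,36),("bush",(317.9,259.2),(256.4,247.7),67,67),("pivot",(333.5,219.4),(296.2,252),38,38)]:
    print(n,onz(t,*a,za).round(1),onz(s,*b,zb).round(1),*[np.round(x,1) for x in tri([ray(t,*a),ray(s,*b)])])
E
```

```text
knob [ 458.  -266.3  105. ] [ 456.5 -270.4  105. ] [ 458.7 -267.4  101.1] [0.4 0.4]
handle [ 536.6 -181.3  140. ] [ 537.4 -183.9  119. ] [ 539.6 -183.4  118. ] [1.2 1.2]
cross [ 363.3 -202.2   36. ] [ 362.9 -204.6   36. ] [ 363.6 -202.7   33.7] [0.4 0.4]
bush [ 370.5 -159.7   67. ] [ 368.4 -164.3   67. ] [ 370.6 -160.2   62.4] [0.1 0.1]
pivot [ 448.6 -192.2   38. ] [ 448.6 -195.5   38. ] [ 449.5 -193.    35.2] [0.8 0.8]
```

Measured fixture: pivot about (449,-193.5), yaw about 0.11, plunger about (457.5,-268). I'll approach along an arc and turn by -2.68 in total, so the last joint has room for the twist.

Call:
carry_out([
  [4.5,-4,0],
  [9,-8,0],
  [13.5,-12,0],
  [18,-16,0],
  [22,-20,0],
  [25.5,-24,0],
  [28,-29,0],
  [30,-34,0],
  [32,-39,0],
  [33,-44,0],
  [33.5,-49,0],
  [33.5,-54,0],
], jaw=[-1,-1,-1,-1,-1,-1,0,0,0,0,0,0], spin=[-0.15,-0.3,-0.45,-0.6,-0.75,-0.9,-1.05,-1.2,-1.35,-1.5,-1.65,-1.8])

```text
time: 1.6
eef_pos: [559.6, 68.3, 242.0]
orientation: [-2.769, -1.484, 0.0]
ft_force: [0.4, 0.1, 0.4]
gripper_width: 0.502
grasp_force: 0.0
```

Run:
```python
from workcell import telemetry
o=telemetry.observe(); print(o['time'],o['joint_pos'].round(2),o['eef_pos'],o['orientation'],o['gripper_width'])
```

```text
1.6 [ 0.07  0.36  1.8  -0.    0.98  0.65] [559.58867508  68.28769359 242.02208651] [-2.76904628e+00 -1.48372291e+00  4.35493178e-04] 0.5016693153003036
```

Call:
carry_out([
  [-0.5,-4.5,0],
  [-1.5,-9,0],
  [-2.5,-13.5,0],
  [-4,-18,0],
  [-5.5,-22.5,0],
  [-7,-26.5,-1],
  [-8.5,-30,-2],
  [-10.2,-33.8,-4],
  [-10.2,-33.8,-6],
  [-10.2,-33.8,-6],
], jaw=[0,0,0,0,0,0,0,0,0,0], spin=[-0.15,-0.3,-0.45,-0.6,-0.75,-0.88,-0.88,-0.88,-0.88,-0.88])

```text
time: 2.85
eef_pos: [456.4, -267.8, 181.0]
orientation: [-3.135, -0.169, 0.004]
ft_force: [-0.4, -0.3, 0.2]
gripper_width: 0.497
grasp_force: 0.0
```

Run:
```python
from workcell import telemetry,grab_frame
import cv2,numpy as np
from scipy.spatial.transform import Rotation as R
from h import *
o=telemetry.observe(); print(o['time'],o['joint_pos'].round(2),o['eef_pos'].round(1),R.from_rotvec(o['orientation']).as_matrix().round(3).tolist())
f=grab_frame("wrist"); cv2.imwrite("pics/w1.png",f["image"][:,:,::-1]); np.savez("w1.npz",**f)
# projected expected points
T=f["extrinsics"];fl=210/np.tan(np.radians(f["fov_y"])/2)
for p in [(457.5,-268,104),(o['eef_pos'][0],o['eef_pos'][1],104)]:
    c=T[:3,:3].T@(np.array(p)-T[:3,3]); print(f["cx"]-fl*c[0]/c[2],f["cy"]+fl*c[1]/c[2])
```

```text
2.85 [-0.59  0.39  1.93  0.    0.82  0.88] [ 456.4 -267.8  181. ] [[0.994, 0.108, -0.003], [0.108, -0.994, 0.002], [-0.002, -0.002, -1.0]]
277.14689967989784 225.76261509768483
276.70028816776255 227.1575110276579
```

View pics/w1.png

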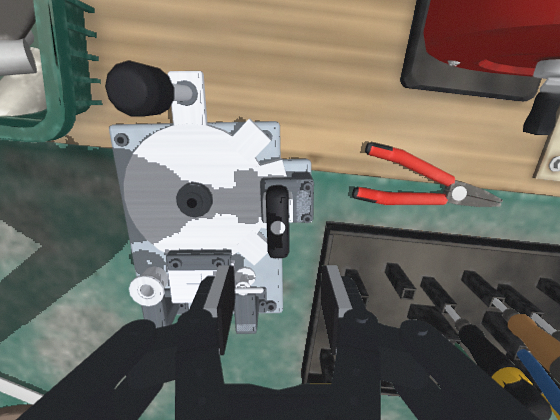

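The wrist view shows the T-knob bar centred at (278,222) with its dot at (279,228). That is within 2 px (about 1.5 mm) of the prediction, and the bar is parallel to the pads. I'll go down and grip.

Call:
carry_out([
  [-0.1,-0.1,-4],
  [-0.1,-0.1,-7],
  [-0.1,-0.1,-8.5],
  [-0.1,-0.1,-9.2],
  [-0.1,-0.1,-9.2],
  [-0.1,-0.1,-9.2],
  [-0.1,-0.1,-9.2],
  [-0.1,-0.1,-9.2],
  [-0.1,-0.1,-9.2],
], jaw=[0,0,0,0,0.3,1,1,1,1], spin=[0,0,0,0,0,0,0,0,0], squeeze=50)

```text
time: 4.03
eef_pos: [456.9, -268.5, 91.4]
orientation: [-3.137, -0.17, -0.001]
ft_force: [2.0, 8.7, 7.6]
gripper_width: 0.177
grasp_force: 50.4
```

Call:
carry_out([
  [0,0.05,0.7],
  [0,0.05,1.4],
  [0,0.05,2.1],
  [0,0.05,2.6],
  [0,0.05,2.7],
  [0,0.05,2.7],
], jaw=[1,1,1,1,1,1], spin=[0,0,0,0,0,0])

```text
time: 4.78
eef_pos: [456.8, -268.2, 117.8]
orientation: [-3.137, -0.17, -0.001]
ft_force: [3.6, 3.8, -10.0]
gripper_width: 0.176
grasp_force: 48.9
```

Call:
carry_out([
  [0,0,0],
  [0,0,0],
  [0,0,0],
  [0,0,0],
  [0,0,0],
  [0,0,0],
  [0,0,0],
  [0,0,0],
  [0,0,0],
], jaw=[1,1,1,1,1,1,1,1,1], spin=[0.14,0.28,0.42,0.56,0.7,0.84,0.98,1.1,1.1])

```text
time: 5.9
eef_pos: [457.4, -268.6, 117.9]
orientation: [2.582, 1.787, 0.002]
ft_force: [5.7, 3.2, -9.5]
gripper_width: 0.178
grasp_force: 48.9
```

Call:
carry_out([
  [0,0,-0.25],
  [0,0,-0.4],
  [0,0,-0.4],
  [0,0,-0.4],
  [0,0,0.5],
  [0,0,3],
  [0,0,6],
  [0,0,9],
  [0,0,9],
], jaw=[1,1,0,0,0,0,0,0,0], spin=[0,0,0,0,0,0,0,0,0])

```text
time: 7.02
eef_pos: [457.7, -269.3, 210.1]
orientation: [2.582, 1.783, 0.003]
ft_force: [-0.5, 0.1, 0.2]
gripper_width: 0.501
grasp_force: 0.0
```

Run:
```python
from workcell import telemetry,grab_frame
import cv2,numpy as np
o=telemetry.observe(); print(o['time'],o['joint_pos'].round(2),o['eef_pos'].round(1),o['ft_force'])
f=grab_frame("wrist"); g=grab_frame("scene")
cv2.imwrite("pics/w2.png",np.hstack([cv2.resize(f["image"],(400,300)),cv2.resize(g["image"][175:325,190:390],(400,300))])[:,:,::-1])
```

```text
7.025 [-0.59  0.35  1.91 -0.    0.88 -0.23] [ 457.7 -269.3  210.1] [-0.5431289   0.11662577  0.15969711]
```

View pics/w2.png

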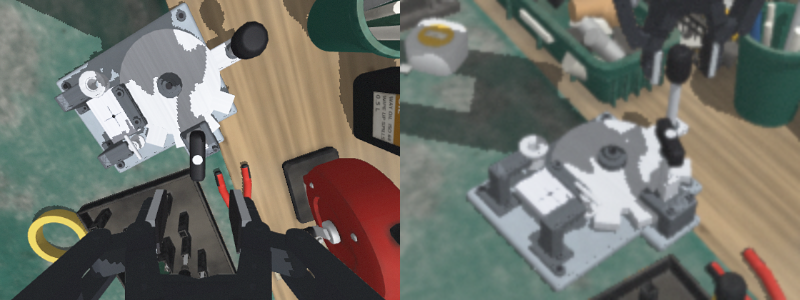

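The wrist view shows the knob turned and still raised. Its dot is at (197,160) in the half-size picture. The gripper is clear, so I'll go to the handle.

Call:
carry_out([
  [2,2,0],
  [4,4.3,0],
  [6,6.5,0],
  [8.1,8.6,0],
  [8.1,8.6,0],
  [8.1,8.6,0],
  [8.1,8.6,-2],
  [8.1,8.6,-3],
  [8.1,8.6,-3],
], jaw=[-0.3,-0.3,-0.3,-0.3,-0.3,-0.3,-0.3,-0.3,-0.3], spin=[-0.15,-0.3,-0.45,-0.6,-0.75,-0.9,-1.05,-1.1,-1.1])

```text
time: 8.25
eef_pos: [536.6, -182.1, 175.8]
orientation: [-3.136, -0.171, 0.004]
ft_force: [0.1, -0.8, 0.3]
gripper_width: 0.648
grasp_force: 0.0
```

Run:
```python
from workcell import telemetry,grab_frame
import cv2,numpy as np
from h import *
o=telemetry.observe(); print(o['joint_pos'].round(2),o['eef_pos'].round(1))
f=grab_frame("wrist"); im=np.ascontiguousarray(f["image"][:,:,::-1])
T=f["extrinsics"];fl=210/np.tan(np.radians(f["fov_y"])/2)
for p in [(538.4,-183.6,140),(o['eef_pos'][0],o['eef_pos'][1],140)]:
    c=T[:3,:3].T@(np.array(p)-T[:3,3]); print(f["cx"]-fl*c[0]/c[2],f["cy"]+fl*c[1]/c[2],fl/-c[2])
cv2.imwrite("pics/w3.png",im)
```

```text
[-0.38  0.44  1.85 -0.    0.85  1.08] [ 536.6 -182.1  175.8]
279.08679787554826 251.1029243979413 1.7417443254615008
276.2302373339739 253.67219641369974 1.7366589489386905
```

View pics/w3.png

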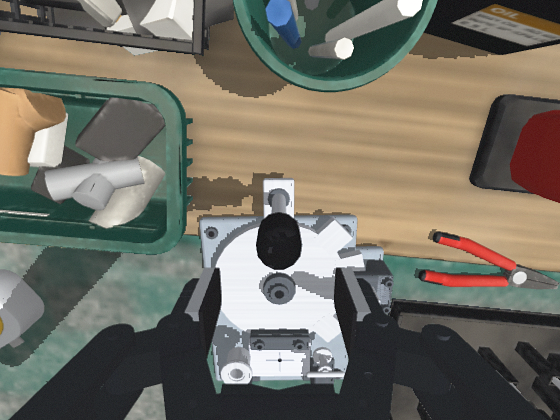

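The wrist view shows the handle's top near (279,246), predicted (279,251), and centred between the open fingers. I'll descend and grip.

Call:
carry_out([
  [0.15,-0.1,-2],
  [0.2,-0.15,-4],
  [0.2,-0.15,-5.5],
  [0.2,-0.15,-6.2],
  [0.2,-0.15,-6.2],
  [0.2,-0.15,-6.2],
  [0.2,-0.15,-6.2],
  [0.2,-0.15,-6.2],
  [0.2,-0.15,-6.2],
], jaw=[-0.3,-0.3,-0.3,-0.3,1,1,1,1,1], spin=[0,0,0,0,0,0,0,0,0], squeeze=25)

```text
time: 9.43
eef_pos: [539.8, -184.1, 115.8]
orientation: [3.137, 0.171, 0.001]
ft_force: [-0.6, 0.4, 6.4]
gripper_width: 0.317
grasp_force: 25.5
```

Call:
carry_out([
  [0.05,-0.59,0],
  [0.05,-1.18,0],
  [0.02,-1.77,0],
  [-0.05,-2.35,0],
  [-0.16,-2.93,0],
  [-0.3,-3.5,0],
  [-0.49,-4.06,0],
  [-0.7,-4.61,0],
  [-0.7,-4.61,0],
  [-0.7,-4.61,0],
], jaw=[1,1,1,1,1,1,1,1,1,1], spin=[-0.065,-0.131,-0.196,-0.262,-0.327,-0.393,-0.458,-0.524,-0.524,-0.524])

```text
time: 10.68
eef_pos: [532.4, -230.5, 115.7]
orientation: [3.074, -0.647, 0.0]
ft_force: [-4.5, -1.8, 7.2]
gripper_width: 0.313
grasp_force: 25.7
```

Run:
```python
from workcell import telemetry,grab_frame
import cv2,numpy as np
from h import *
o=telemetry.observe(); e=o['eef_pos']; print(e.round(1),o['ft_force'])
for p in [(449,-193.5)]: print(np.arctan2(e[1]-p[1],e[0]-p[0])-.11, np.hypot(e[0]-p[0],e[1]-p[1]))
f=grab_frame("top"); g=grab_frame("scene")
cv2.imwrite("pics/s4.png",np.hstack([cv2.resize(f["image"][150:300,280:410],(400,462)),cv2.resize(g["image"][195:325,210:320],(391,462))])[:,:,::-1])
```

```text
[ 532.4 -230.5  115.7] [-4.53566268 -1.81793152  7.24378237]
-0.5272457757915523 91.20267199563864
```

View pics/s4.png

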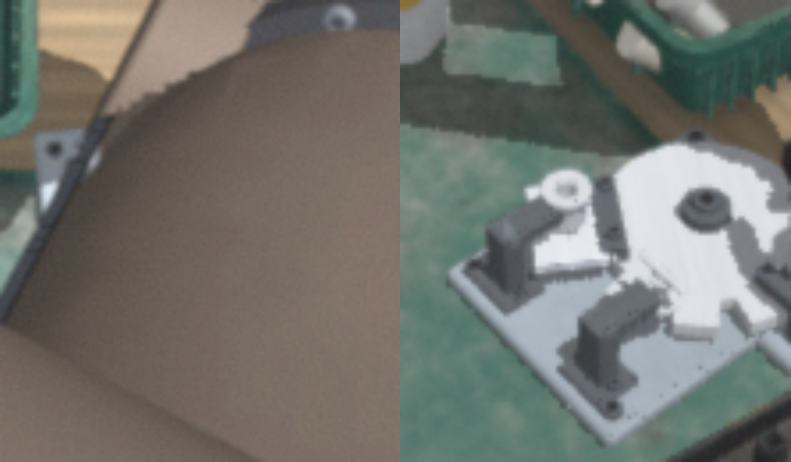

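In the scene half, the blank sits under the bush (567,190), and the measured angle is -0.527 against the -0.524 target. I'll release the handle and go back to the knob.

Call:
carry_out([
  [0,0,0],
  [0,0,0],
  [0,0,2],
  [0,0,5],
  [0,0,9],
  [-2,-1,9.5],
  [-4,-2,9.5],
  [-6,-3,9.5],
  [-7.5,-3.8,9.5],
  [-7.5,-3.8,9.5],
  [-7.5,-3.8,9.5],
  [-7.5,-3.8,9.5],
], jaw=[-0.3,-0.3,-0.3,-0.3,-0.3,-0.3,0,0,0,0,0,0], spin=[0,0,0,0.17,0.35,0.53,0.71,0.89,1.07,1.25,1.43,1.62])

```text
time: 12.28
eef_pos: [457.5, -268.1, 210.3]
orientation: [2.586, 1.785, 0.0]
ft_force: [-0.8, -0.3, 0.3]
gripper_width: 0.499
grasp_force: 0.0
```

Run:
```python
from workcell import telemetry,grab_frame
import cv2,numpy as np
from scipy.spatial.transform import Rotation as R
from h import *
o=telemetry.observe(); print(o['joint_pos'].round(2),o['eef_pos'].round(1),R.from_rotvec(o['orientation']).as_matrix()[:,1].round(3))
f=grab_frame("wrist"); im=np.ascontiguousarray(f["image"][:,:,::-1])
T=f["extrinsics"];fl=210/np.tan(np.radians(f["fov_y"])/2)
for p in [(457.2,-268.7,127),(o['eef_pos'][0],o['eef_pos'][1],127)]:
    c=T[:3,:3].T@(np.array(p)-T[:3,3]); print(f["cx"]-fl*c[0]/c[2],f["cy"]+fl*c[1]/c[2],fl/-c[2])
cv2.imwrite("pics/w5.png",im)
```

```text
[-0.59  0.35  1.9   0.    0.88 -0.22] [ 457.5 -268.1  210.3] [ 0.935 -0.355  0.   ]
278.0097354091516 225.01360433085938 1.3999838218221898
278.18093305668145 224.16672079711066 1.4012616779908396
```

View pics/w5.png

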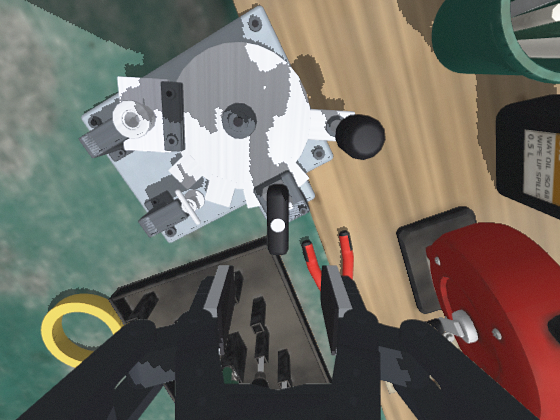

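The wrist view shows the knob bar centred at (278,220) and parallel to the pads, with the handle swung over. I'll grip the knob.

Call:
carry_out([
  [0,0,-4],
  [0,0,-7],
  [0,0,-8.8],
  [0,0,-9.6],
  [0,0,-9.6],
  [0,0,-9.6],
  [0,0,-9.6],
  [0,0,-9.6],
  [0,0,-9.6],
], jaw=[0,0,0,0,0.3,1,1,1,1], spin=[0,0,0,0,0,0,0,0,0], squeeze=50)

```text
time: 13.45
eef_pos: [457.8, -268.3, 115.0]
orientation: [2.59, 1.776, 0.001]
ft_force: [-2.4, 1.1, 7.7]
gripper_width: 0.179
grasp_force: 51.1
```

Call:
carry_out([
  [0,0,0.2],
  [0,0,0.4],
  [0,0,0.4],
  [0,0,0.4],
  [0,0,0.4],
  [0,0,0.4],
  [0,0,0.4],
  [0,0,0.4],
  [0,0,0.4],
  [0,0,0.4],
  [0,0,0.4],
  [0,0,0.4],
], jaw=[1,1,1,1,1,1,1,1,1,1,1,1], spin=[0,0,-0.14,-0.28,-0.42,-0.56,-0.7,-0.84,-0.98,-1.1,-1.1,-1.1])

```text
time: 14.95
eef_pos: [457.3, -267.8, 118.1]
orientation: [-3.137, -0.165, 0.001]
ft_force: [-0.0, 2.4, -9.7]
gripper_width: 0.172
grasp_force: 49.0
```

Call:
carry_out([
  [0,0,-0.6],
  [0,0,-1.2],
  [0,0,-1.8],
  [0,0,-2.4],
  [0,0,-2.6],
  [0,0,-2.6],
  [0,0,-2.6],
  [0,0,-2.6],
  [0,0,-2.6],
  [0,0,-2.6],
], jaw=[1,1,1,1,1,1,0,0,0,0], spin=[0,0,0,0,0,0,0,0,0,0])

```text
time: 16.2
eef_pos: [457.8, -268.3, 92.3]
orientation: [3.137, 0.161, 0.001]
ft_force: [-0.6, -0.2, -0.6]
gripper_width: 0.499
grasp_force: 0.0
```

Call:
carry_out([
  [0,0,2],
  [0,0,6],
  [0,0,10],
  [0,0,14],
  [1,4,15],
  [2,8,15],
  [3,12,15],
  [4,17,15],
  [5,22,15],
  [6,27,15],
  [7,32,15],
  [7,32,15],
], jaw=[0,0,0,0,0,0,0,0,0,0,0,0], spin=[0,0,0,0,0,0,0,0,0,0,0,0])

```text
time: 17.7
eef_pos: [528.0, 54.8, 242.2]
orientation: [-3.137, -0.166, -0.001]
ft_force: [0.2, 0.1, -0.5]
gripper_width: 0.501
grasp_force: 0.0
```

Run:
```python
from workcell import telemetry,grab_frame
import cv2,numpy as np
from h import *
f=grab_frame("top"); g=grab_frame("scene")
np.savez("top6.npz",**f);np.savez("scene6.npz",**g)
cv2.imwrite("pics/s6.png",np.hstack([cv2.resize(f["image"][150:300,280:410],(400,462),interpolation=2),cv2.resize(g["image"][185:315,230:340],(391,462),interpolation=2)])[:,:,::-1])
```

```text
(no output)
```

View pics/s6.png

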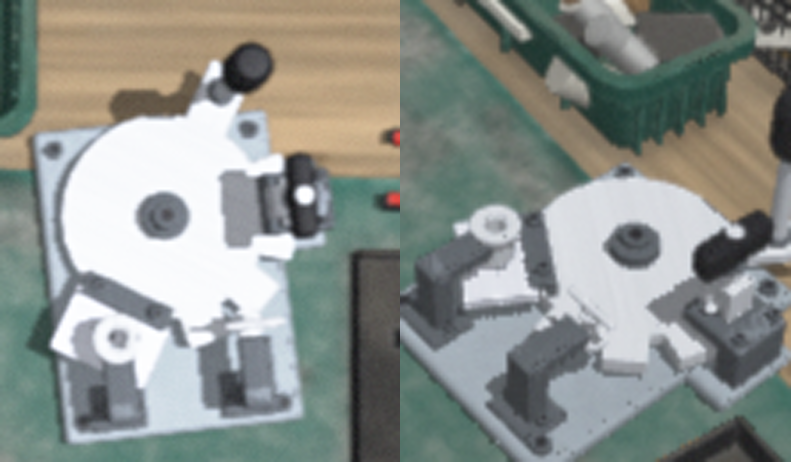

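The knob looks home: its dot is at (378.5,213) in top and (324.5,250.3) in scene, the same as at the start. I'll check this by sub-pixel matching against the first pictures, with the tape measure included, and hand in if it agrees.

Run:
```python
import numpy as np,cv2
g=lambda n:cv2.cvtColor(np.load(n)["image"],cv2.COLOR_RGB2GRAY).astype(np.uint8)
def m(a,b,x0,y0,x1,y1):
    t=cv2.resize(a[y0:y1,x0:x1],None,fx=4,fy=4,interpolation=2); s=cv2.resize(b[y0-10:y1+10,x0-10:x1+10],None,fx=4,fy=4,interpolation=2)
    r=cv2.matchTemplate(s,t,cv2.TM_CCOEFF_NORMED);_,v,_,l=cv2.minMaxLoc(r);return (l[0]-40)/4,(l[1]-40)/4,round(v,3)
print("knob",m(g("scene1.npz"),g("scene6.npz"),311,243,336,266),m(g("top1.npz"),g("top6.npz"),371,198,389,229))
print("measure",m(g("top1.npz"),g("top6.npz"),158,228,208,285),"base",m(g("scene1.npz"),g("scene6.npz"),320,265,345,298))
```

```text
knob (0.0, 0.0, 0.929) (0.0, 0.0, 0.993)
measure (10.0, 10.0, -0.031) base (0.0, 0.0, 0.982)
```

Run:
```python
import numpy as np,cv2
from workcell import env
a,b=[np.load(n)["image"][185:213,188:228].astype(np.float32).mean(2) for n in("scene1.npz","scene6.npz")]
r=np.corrcoef(a.ravel(),b.ravel())[0,1]; print(r)
print(env.close_job())
```

```text
0.9994363182334597
the job is handed in; nothing more can be done
None
```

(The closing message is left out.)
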